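# Sweep the offcuts off the worktop into the scrap cart

## Task

Clear the three brown block-shaped wooden offcuts off the worktop: sweep them along the surface with the fingertips and over its far edge, so that they drop into the open scrap cart parked there. Only push them, do not pick them up or carry them, and leave the pale clamp pad, the tapered wedge and the mug where they are.

Things in the scene. Friction and masses are not known exactly. Their poses are not given: they have to be found in the camera images.
- offcut_1: brown wooden offcut, a plain block 48 (its x) x 75 (its y) x 30 mm high, about 0.07 kg; lies flat on the worktop (z = 0) at any yaw; origin at the centre of its underside
- offcut_2: brown wooden offcut, a plain block 48 (its x) x 75 (its y) x 30 mm high, about 0.07 kg; lies flat on the worktop (z = 0) at any yaw; origin at the centre of its underside
- offcut_3: brown wooden offcut, a plain block 48 (its x) x 75 (its y) x 30 mm high, about 0.07 kg; lies flat on the worktop (z = 0) at any yaw; origin at the centre of its underside
- scrap_cart: open plywood box on a wheeled stand, against the far edge of the worktop, square to it; does not move. Outside 260 (x) x 360 (y) mm, walls 6 mm, 160 mm deep; mouth inside 248 x 348 mm. Origin: centre of the mouth at rim height, 6 mm below the worktop's top. Things pushed past the edge here tip over the rim and fall in; beside the box they fall to the floor
- edge_mid (a point): point on the worktop's straight far edge (which runs along y), at its top, in front of the middle of the cart's mouth; 135 mm nearer the robot than the cart's origin. The near wall of the box begins 5 mm beyond the edge. The worktop's left side ends near y = 0.21
- clamp_pad: pale flat wooden pad, 62 x 95 x 20 mm, loose, to be left alone; origin at the centre of its underside
- mug: blue and white mug, 78 x 112 mm with its handle, 92 mm high, loose, to be left alone; origin at its underside
- wedge: brown tapered hardwood wedge, 34 x 120 mm, 24 mm high at its thick end and thin at the other, loose, to be left alone; origin at the centre of its underside

How it is judged:
By the outcome, as a careful person would: the job done as asked, in the order asked, and still so for the second after the job is handed in, with the robot touching nothing.
It also fails if it takes over 72 s, if anything falls off the work surface, if the arm or the gripper's body presses on something with over 40 N, if the wrist force passes 120 N, or if a joint passes its speed limit or range.

## Robot

A 6-joint arm with a two-finger parallel gripper is mounted at the origin on the work surface; the furniture and walls round the work are solid. World frame = base frame: x ahead of the robot, y to its left, z up, the work surface at z = 0. Lengths are in m, angles in rad, forces in N, time in s.
With the tool pointing down it reaches from about 0.35 to 0.975 m from the base axis. Payload 4.9 kg.
Tool frame: the origin (TCP) lies midway between the tips of the shut fingers; the grasp point (between the pads) lies 19 mm behind it; z points along the fingers, y is the direction in which the jaws open and shut (so a half turn about z gives the same grasp; the last joint's range is limited). The gripper opens to 85 mm and grips with 20 to 120 N. Pads are 22 mm wide; open, the fingers measure 114 mm over their backs; the gripper's body (76 mm by 85 mm) begins 54 mm behind the grasp point. The pads swing forward as they close: fully open they stand 13 mm farther back than shut.
Start: joints at [-1.289, 0.053, 1.613, -0, 1.476, -0.119], TCP at [0.244, -0.575, 0.231] pointing down, gripper open.
Joint ranges: [-3.01, 3.01], [-1.01, 2.22], [0.06, 2.58], [-1.02, 4.17], [0.09, 2.62], [-3.14, 3.14]. Speed limits (rad/s): [2.57, 2.57, 3.14, 3.14, 3.14, 3.14].

## Interface

Orientations are given as a unit quaternion [w, x, y, z].
In Python, from plant import manip gives the robot as it stands. The module is installed in compiled form; this text tells all that it offers.
- The arm moves only by the tool move_arm, never from a script. Its argument "rows" is a list of rows, each an object of numbers: "tx", "ty", "tz": the shift along the tool's x, y, z in m; "ax", "ay", "az": the turn, a rotation vector about the tool's x, y, z in degrees; "jaw": the closure in counts, from 0 (fully open) to 255 (shut). In form: [{"tx": .., "ty": .., "tz": .., "ax": .., "ay": .., "az": .., "jaw": ..}, ...]. A call has 1 to 12 rows; each row shifts and turns the pose as measured when the row begins, along the tool's axes as they then stand; what a row does not reach is not made up. A row lasts 1/10 s, in which the tool goes at most 50 mm and 8.59 degrees, less where a joint would pass 70% of its speed; a pose out of reach is approached as far as the arm can. A call with a gripper value outside its range is refused whole. The fingers move at their own pace and stop on an object; the grip force is fixed at half the most. Time passes only in rows, so rows that do not move let the fingers close. It gives the time, the measured TCP pose, the force and the opening at its end, in the units of the state.
- manip.state(): the state, without advancing time (a new reading comes with each control period).
- manip.grab_frame(name): name is "scene" or "top"; returns a dict with "color" (384x512x3 uint8, red, green, blue), "intrinsics" (3x3 intrinsics, pixels), "dist_coeffs" ([k1, k2, p1, p2, k3] as OpenCV has them; the pictures are not rectified), "R" (3x3) and "t" (3): a world point X has camera coordinates R X + t. Camera axes: x right, y down, z forward; pixel columns grow to the right and rows downward; lengths in m; the calibration is good to about 2 mm. A picture is of the moment at which its call begins. There is no depth.
- manip.job_done(): hands the job in, once; it reports no verdict.
The state is a dict: "time": time; "joint_pos": joint angles; "joint_vel": joint speeds; "joint_efforts": joint torques, N m; "tool_pos": TCP position; "tool_rot": TCP orientation; "contact_force": force on the tool from outside, world axes, zero at the start; "ft_torque": the same for the moment, N m; "gripper_width": opening from 0.0 (shut) to 1.0 (fully open).
Only numpy, scipy, OpenCV 4.12 (cv2) and the standard library are available. Lean on these libraries where they do the work, as an engineer would, in place of code of your own. Each camera call takes 0.05 s, during which the arm holds its last target.

## Working session

There is one attempt and no reset: what is moved stays moved. The work goes in short steps, Python scripts to look and compute and a tool call to move; the robot and the scene stay as the last step left them, time stands still between calls to the robot, and variables do not carry over. Pictures are saved under pics/ and viewed, and the job is handed in when it is done.

Besides the shell and the picture viewer there is one more tool, called as name(argument=value, ...), one argument or row to a line, values as JSON. move_arm: Moves the arm, as the interface text tells. Its arguments: {"type":"object","properties":{"rows":{"type":"array"}},"required":["rows"]}

```bash
mkdir -p pics
python3 - <<'E'
from plant import manip
import cv2,numpy as np
s=manip.state();print({k:np.round(v,3) for k,v in s.items()})
for n in("scene","top"):
    f=manip.grab_frame(n);cv2.imwrite(f"pics/{n}0.png",f["color"][:,:,::-1]);np.savez(f"pics/{n}0.npz",**f)
    print(n,f["intrinsics"],f["dist_coeffs"],f["R"],f["t"],-f["R"].T@f["t"])
E
```

```text
{'time': np.float64(0.0), 'joint_pos': array([-1.289,  0.053,  1.614,  0.   ,  1.476, -0.119]), 'joint_vel': array([-0.   ,  0.001,  0.001,  0.001, -0.001, -0.002]), 'joint_efforts': array([-1.0000e-03, -3.9369e+01, -3.7018e+01, -0.0000e+00,  7.0000e-03,
        0.0000e+00]), 'tool_pos': array([ 0.244, -0.575,  0.23 ]), 'tool_rot': array([-0.001,  0.98 ,  0.199, -0.   ]), 'contact_force': array([ 0.26 , -0.291, -0.265]), 'ft_torque': array([-0.044, -0.012,  0.042]), 'gripper_width': np.float64(0.999)}
scene [[413.21647471   0.         259.19423659]
 [  0.         413.21647471 186.32619792]
 [  0.           0.           1.        ]] [-0.13947919  0.          0.          0.          0.        ] [[ 0.71359081 -0.70054915 -0.00436497]
 [-0.46796226 -0.47201877 -0.74713426]
 [ 0.52134392  0.53519078 -0.66465882]] [-0.50102434  0.21964171  0.98996705] [-0.05580291 -0.7771384   0.81990522]
top [[462.30332436   0.         256.68531845]
 [  0.         462.30332436 181.04985293]
 [  0.           0.           1.        ]] [-0.14342802  0.          0.          0.          0.        ] [[ 2.51842417e-02 -9.99682756e-01  3.75689431e-04]
 [-9.95997635e-01 -2.51236406e-02 -8.57759488e-02]
 [ 8.57581755e-02  1.78601644e-03 -9.96314381e-01]] [-0.15340209  0.53474268  1.34724779] [ 0.42092825 -0.14232495  1.38820804]
```

View pics/scene0.png

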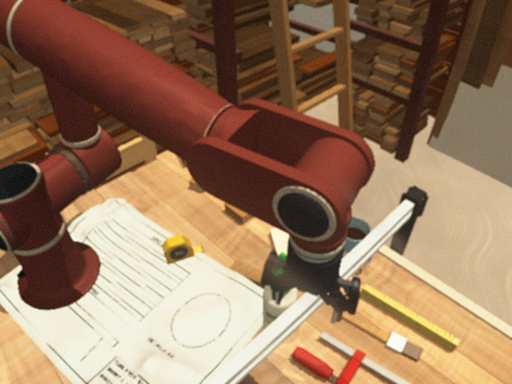

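View pics/top0.png

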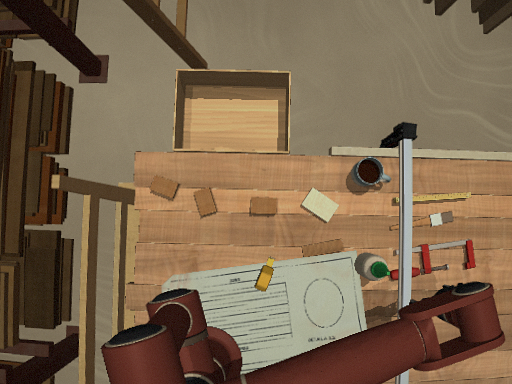

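```bash
cat > h.py <<'E'
import cv2,numpy as np
def ray(f,uv):
    p=cv2.undistortPoints(np.array(uv,float).reshape(-1,1,2),f["intrinsics"],f["dist_coeffs"]).reshape(-1,2)
    d=np.c_[p,np.ones(len(p))]@f["R"]; c=-f["R"].T@f["t"]
    return c,d
def onz(f,uv,z):
    c,d=ray(f,uv); return c+d*((z-c[2])/d[:,2])[:,None]
def proj(f,X):
    return cv2.projectPoints(np.array(X,float).reshape(-1,3),cv2.Rodrigues(f["R"])[0],f["t"],f["intrinsics"],f["dist_coeffs"])[0].reshape(-1,2)
def tri(f,a,g,b):
    c,d=ray(f,[a]);e,h=ray(g,[b]);d=d[0]/np.linalg.norm(d[0]);h=h[0]/np.linalg.norm(h[0])
    s=np.linalg.lstsq(np.c_[d,-h],e-c,rcond=None)[0]
    p=c+s[0]*d;q=e+s[1]*h
    return (p+q)/2,np.linalg.norm(p-q)
E
python3 - <<'E'
import cv2,numpy as np
a=cv2.imread("pics/top0.png")[60:280,125:425];cv2.imwrite("pics/top0z.png",cv2.resize(a,(798,585),interpolation=cv2.INTER_CUBIC))
a=cv2.imread("pics/scene0.png")[170:384,200:480];cv2.imwrite("pics/scene0z.png",cv2.resize(a,(784,599),interpolation=cv2.INTER_CUBIC))
E
```

```text
(no output)
```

View pics/top0z.png

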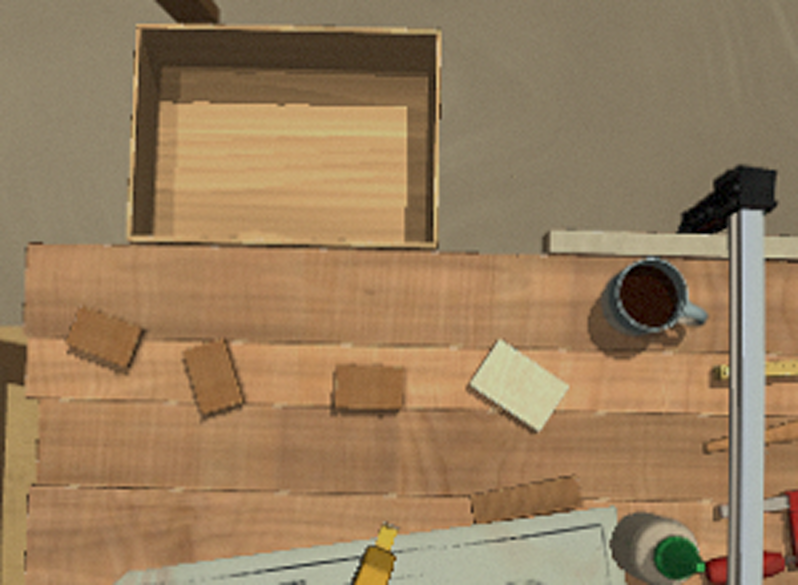

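View pics/scene0z.png

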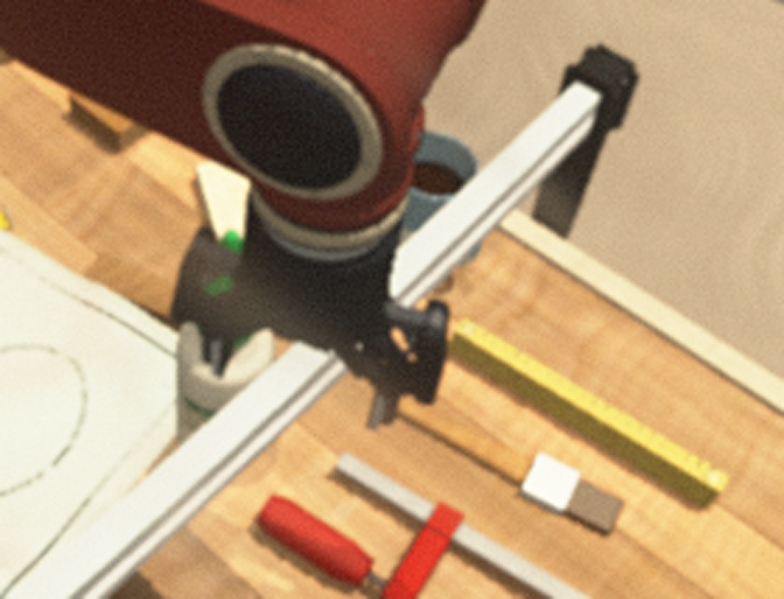

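Run:
```python
from h import *
T=dict(np.load("pics/top0.npz"));S=dict(np.load("pics/scene0.npz"))
t=lambda u,v:(125+u/2.66,60+v/2.66); s=lambda u,v:(200+u/2.8,170+v/2.8)
print("rail end L",tri(T,t(732,212),S,s(575,83)));print("rail end R",tri(T,t(762,212),S,s(600,97)))
print("mug rim L",onz(T,[t(612,295)],.092))
for n,q in dict(edge=[(25,243),(130,243),(437,249),(545,255)],).items(): print(n,onz(T,[t(*p) for p in q],0).round(3))
print("cart rim outer",onz(T,[t(128,242),t(438,246),t(441,30),t(136,26)],-.006).round(3))
print("pad top",onz(T,[t(498,340),t(568,387),t(540,431),t(469,384)],.02).round(3))
print("wedge",onz(T,[t(471,493),t(575,476),t(580,500),t(476,520)],.01).round(3))
im=T["color"];hsv=cv2.cvtColor(im,cv2.COLOR_RGB2HSV)
for n,(x,y) in dict(a=(165,187),b=(205,202),c=(263,206),tabl=(235,180),tab2=(235,205)).items(): print(n,hsv[y,x],im[y,x])
```

```text
rail end L (array([ 0.64888468, -0.52650114,  0.17856593]), np.float64(0.008034751368108516))
rail end R (array([ 0.64704975, -0.55354541,  0.18314957]), np.float64(0.001599801849089215))
mug rim L [[ 0.56844569 -0.41847946  0.092     ]]
edge [[ 0.622  0.237  0.   ]
 [ 0.625  0.115  0.   ]
 [ 0.626 -0.237  0.   ]
 [ 0.623 -0.36   0.   ]]
cart rim outer [[ 0.627  0.118 -0.006]
 [ 0.631 -0.238 -0.006]
 [ 0.887 -0.238 -0.006]
 [ 0.884  0.121 -0.006]]
pad top [[ 0.523 -0.305  0.02 ]
 [ 0.472 -0.385  0.02 ]
 [ 0.422 -0.354  0.02 ]
 [ 0.473 -0.274  0.02 ]]
wedge [[ 0.351 -0.279  0.01 ]
 [ 0.373 -0.396  0.01 ]
 [ 0.346 -0.402  0.01 ]
 [ 0.321 -0.286  0.01 ]]
a [ 16 144 149] [149 109  65]
b [ 14 145 153] [153 108  66]
c [ 15 147 153] [153 109  65]
tabl [ 15 119 172] [172 131  92]
tab2 [ 14 123 193] [193 144 100]
```

```bash
cat > blk.py <<'E'
from h import *
def blocks(T,out,zt=.03,smin=132,vmax=170):
    im=T["color"];big=cv2.resize(im,None,fx=4,fy=4,interpolation=cv2.INTER_CUBIC)
    hsv=cv2.cvtColor(cv2.GaussianBlur(big,(0,0),3),cv2.COLOR_RGB2HSV)
    m=((hsv[...,1]>smin)&(hsv[...,2]<vmax)&(hsv[...,2]>95)&(hsv[...,0]<22)).astype(np.uint8)
    roi=np.zeros_like(m);roi[4*150:4*262,4*135:4*360]=1;m*=roi
    m=cv2.morphologyEx(m,cv2.MORPH_OPEN,np.ones((13,13)));m=cv2.morphologyEx(m,cv2.MORPH_CLOSE,np.ones((9,9)))
    cs,_=cv2.findContours(m,cv2.RETR_EXTERNAL,cv2.CHAIN_APPROX_NONE)
    vis=big[...,::-1].copy()
    for c in cs:
        if cv2.contourArea(c)<3000: continue
        w=onz(T,(c.reshape(-1,2)-1.5)/4,zt)
        (cx,cy),(a,b),an=cv2.minAreaRect((w[:,:2]*1000).astype(np.float32))
        bx=cv2.boxPoints(((cx,cy),(a,b),an))
        px=proj(T,np.c_[bx/1000,np.full(4,zt)])*4+1.5
        cv2.drawContours(vis,[px.astype(int)],-1,(255,0,0),2)
        if a>b: pass
        d=(bx[1]-bx[0],bx[2]-bx[1]);L=max(d,key=np.linalg.norm);
        print("c (%.0f,%.0f) size %.0fx%.0f long-axis yaw %.0f"%(cx,cy,a,b,np.degrees(np.arctan2(L[1],L[0]))%180),"corners",bx.round().astype(int).tolist(), "px",(c.reshape(-1,2).mean(0)/4).round())
    v=vis[4*60:4*270,4*125:4*425];cv2.imwrite(out,cv2.resize(v,(798,560)))
E
python3 - <<'E'
from blk import *
blocks(dict(np.load("pics/top0.npz")),"pics/m0.png")
E
```

```text
c (346,-337) size 34x120 long-axis yaw 102 corners [[316, -282], [342, -399], [375, -392], [350, -275]] px [323. 248.]
c (467,-161) size 77x50 long-axis yaw 88 corners [[441, -199], [491, -201], [493, -123], [443, -122]] px [264. 206.]
c (475,11) size 78x53 long-axis yaw 20 corners [[429, 23], [447, -27], [521, -1], [503, 49]] px [205. 201.]
c (516,136) size 77x50 long-axis yaw 71 corners [[480, 107], [527, 91], [552, 165], [505, 181]] px [164. 187.]
```

View pics/m0.png

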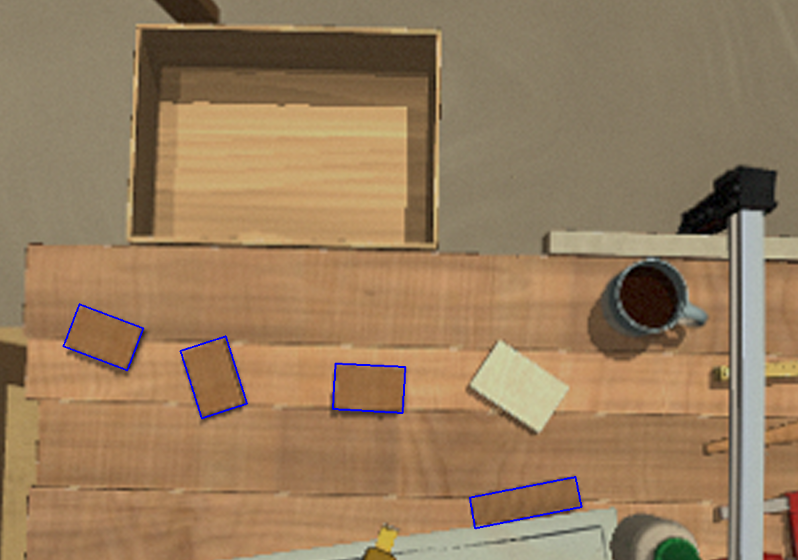

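move_arm(
  rows=[
    {"tz": -0.04, "az": 7.7, "jaw": 190},
    {"tz": -0.04, "az": 7.7, "jaw": 190},
    {"tz": -0.03, "az": 7.6, "jaw": 190},
    {"tx": 0.02, "ty": -0.04, "jaw": 190},
    {"tx": 0.02, "ty": -0.04, "jaw": 190},
    {"tx": 0.02, "ty": -0.04, "jaw": 190},
    {"tx": 0.02, "ty": -0.04, "jaw": 190},
    {"tx": 0.02, "ty": -0.04, "jaw": 190},
    {"tx": 0.01, "ty": -0.04, "jaw": 190},
    {"tx": 0.01, "ty": -0.04, "jaw": 190},
    {"tx": 0.01, "ty": -0.04, "jaw": 190},
    {"tx": 0.0, "ty": -0.04, "jaw": 190},
  ],
)

```text
schema error: expected keys tx, ty, tz, ax, ay, az, jaw
```

All keys are required.

move_arm(
  rows=[
    {"tx": 0, "ty": 0, "tz": -0.04, "ax": 0, "ay": 0, "az": 7.7, "jaw": 190},
    {"tx": 0, "ty": 0, "tz": -0.04, "ax": 0, "ay": 0, "az": 7.7, "jaw": 190},
    {"tx": 0, "ty": 0, "tz": -0.03, "ax": 0, "ay": 0, "az": 7.6, "jaw": 190},
    {"tx": 0.02, "ty": -0.04, "tz": 0, "ax": 0, "ay": 0, "az": 0, "jaw": 190},
    {"tx": 0.02, "ty": -0.04, "tz": 0, "ax": 0, "ay": 0, "az": 0, "jaw": 190},
    {"tx": 0.02, "ty": -0.04, "tz": 0, "ax": 0, "ay": 0, "az": 0, "jaw": 190},
    {"tx": 0.02, "ty": -0.04, "tz": 0, "ax": 0, "ay": 0, "az": 0, "jaw": 190},
    {"tx": 0.02, "ty": -0.04, "tz": 0, "ax": 0, "ay": 0, "az": 0, "jaw": 190},
    {"tx": 0.01, "ty": -0.04, "tz": 0, "ax": 0, "ay": 0, "az": 0, "jaw": 190},
    {"tx": 0.01, "ty": -0.04, "tz": 0, "ax": 0, "ay": 0, "az": 0, "jaw": 190},
    {"tx": 0.01, "ty": -0.04, "tz": 0, "ax": 0, "ay": 0, "az": 0, "jaw": 190},
    {"tx": 0, "ty": -0.04, "tz": 0, "ax": 0, "ay": 0, "az": 0, "jaw": 190},
  ],
)

```text
time: 1.3
tool_pos: [0.3828, -0.2061, 0.3385]
tool_rot: [-0.008, 1.0, -0.013, -0.003]
contact_force: [0.6, -0.6, 0.0]
gripper_width: 0.251
```

```bash
cat > snap.py <<'E'
from plant import manip
from h import *
import sys
def snap(tag):
    s=manip.state();q=s["tool_rot"];print(round(s["time"],2),s["tool_pos"].round(3),"yaw",np.degrees(2*np.arctan2(q[2],q[1])).round(1),q.round(3),"F",s["contact_force"].round(1),"q",np.array(s["joint_pos"]).round(2))
    F={}
    for n in("scene","top"):
        f=manip.grab_frame(n);F[n]=f;np.savez(f"pics/{n}{tag}.npz",**f)
    im=np.hstack([F["scene"]["color"],F["top"]["color"]])[:,:,::-1]
    cv2.imwrite(f"pics/both{tag}.png",np.vstack([cv2.resize(F["scene"]["color"][:,:,::-1],(400,300)),cv2.resize(F["top"]["color"][:,:,::-1],(400,300))]))
    a=F["top"]["color"][60:280,125:425,::-1];cv2.imwrite(f"pics/top{tag}z.png",cv2.resize(a,(798,585),interpolation=cv2.INTER_CUBIC))
    a=F["scene"]["color"][:,:,::-1];cv2.imwrite(f"pics/scene{tag}z.png",cv2.resize(a,(798,598),interpolation=cv2.INTER_CUBIC))
    return F
if __name__=="__main__": snap(sys.argv[1])
E
python3 snap.py 1
```

```text
1.3 [ 0.383 -0.206  0.339] yaw -1.5 [-0.008  1.    -0.013 -0.003] F [ 0.6 -0.6  0. ] q [-0.67 -0.45  1.87  0.01  1.73  0.93]
```

View pics/scene1z.png

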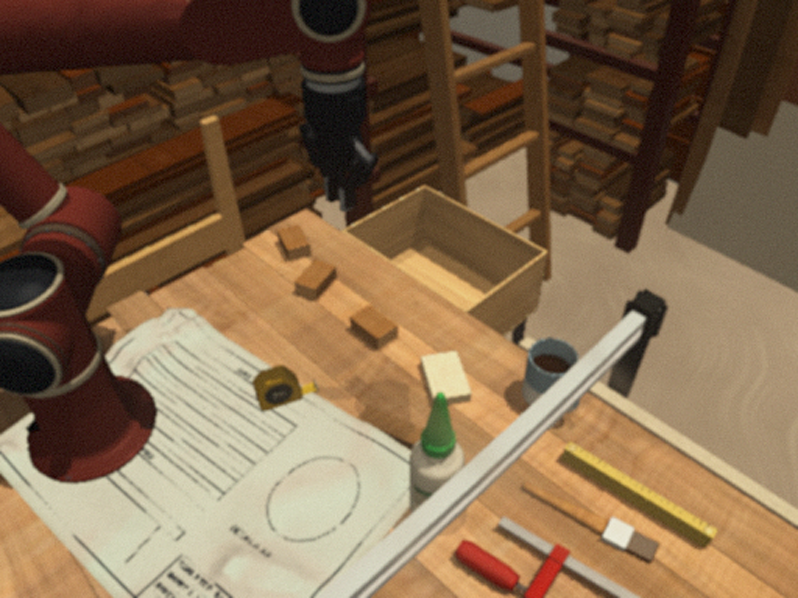

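View pics/top1z.png

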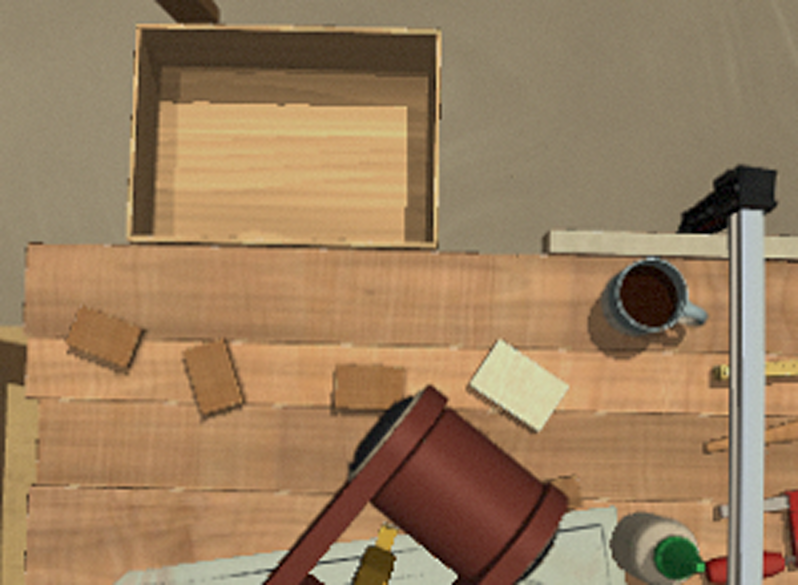

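Run:
```python
from h import *
T=dict(np.load("pics/top1.npz"));S=dict(np.load("pics/scene1.npz"))
k=798/512
print(tri(T,(57,183),S,(210/k,120/k)))
print("crossbar end at post",onz(S,[(222/k,225/k)],.15),tri(T,(122,197),S,(235/k,245/k)))
for z in (0,.1,.2): print(z,onz(T,[(134,197),(134,184)],z).round(3))
# offcut A corner from both views (height check)
t=lambda u,v:(125+u/2.66,60+v/2.66)
print("A far-right top corner",tri(T,t(405,366),S,(397/k,323/k)))
print("A far-left top corner",tri(T,t(335,364),S,(372/k,304/k)))
print("C far-left top corner",tri(T,t(82,307),S,(298/k,227/k)))
```

```text
(array([0.50580226, 0.38196808, 0.21335563]), np.float64(0.004990480700545557))
crossbar end at post [[0.36132883 0.1186222  0.15      ]] (array([ 0.4735781 ,  0.2893655 , -0.04870342]), np.float64(0.023332256517135653))
0 [[0.482 0.231 0.   ]
 [0.522 0.233 0.   ]]
0.1 [[0.478 0.204 0.1  ]
 [0.515 0.206 0.1  ]]
0.2 [[0.474 0.178 0.2  ]
 [0.507 0.179 0.2  ]]
A far-right top corner (array([ 0.4894854 , -0.20071925,  0.03897774]), np.float64(0.0015359382844029811))
A far-left top corner (array([ 0.49325313, -0.12620925,  0.03161578]), np.float64(0.006452515993782058))
C far-left top corner (array([0.54775295, 0.16049965, 0.02738082]), np.float64(0.0010388249186655144))
```

move_arm(
  rows=[
    {"tx": 0.012, "ty": -0.022, "tz": 0.02, "ax": 0, "ay": 0, "az": -1.5, "jaw": 190},
    {"tx": 0, "ty": -0.022, "tz": 0.03, "ax": 0, "ay": 0, "az": 0, "jaw": 190},
    {"tx": 0, "ty": 0, "tz": 0.04, "ax": 0, "ay": 0, "az": 0, "jaw": 190},
    {"tx": 0, "ty": 0, "tz": 0.04, "ax": 0, "ay": 0, "az": 0, "jaw": 190},
    {"tx": 0, "ty": 0, "tz": 0.04, "ax": 0, "ay": 0, "az": 0, "jaw": 190},
    {"tx": 0, "ty": 0, "tz": 0.04, "ax": 0, "ay": 0, "az": 0, "jaw": 190},
    {"tx": 0, "ty": 0, "tz": 0.04, "ax": 0, "ay": 0, "az": 0, "jaw": 190},
    {"tx": 0, "ty": 0, "tz": 0.03, "ax": 0, "ay": 0, "az": 0, "jaw": 190},
    {"tx": 0, "ty": 0, "tz": 0, "ax": 0, "ay": 0, "az": 0, "jaw": 190},
  ],
)

```text
time: 2.3
tool_pos: [0.394, -0.1577, 0.0499]
tool_rot: [-0.006, 1.0, 0.002, -0.001]
contact_force: [-0.7, -0.1, -0.2]
gripper_width: 0.254
```

```bash
python3 snap.py 2
```

```text
2.3 [ 0.394 -0.158  0.05 ] yaw 0.3 [-0.006  1.     0.002 -0.001] F [-0.7 -0.1 -0.2] q [-0.56 -0.26  2.22  0.01  1.19  1.  ]
```

View pics/scene2z.png

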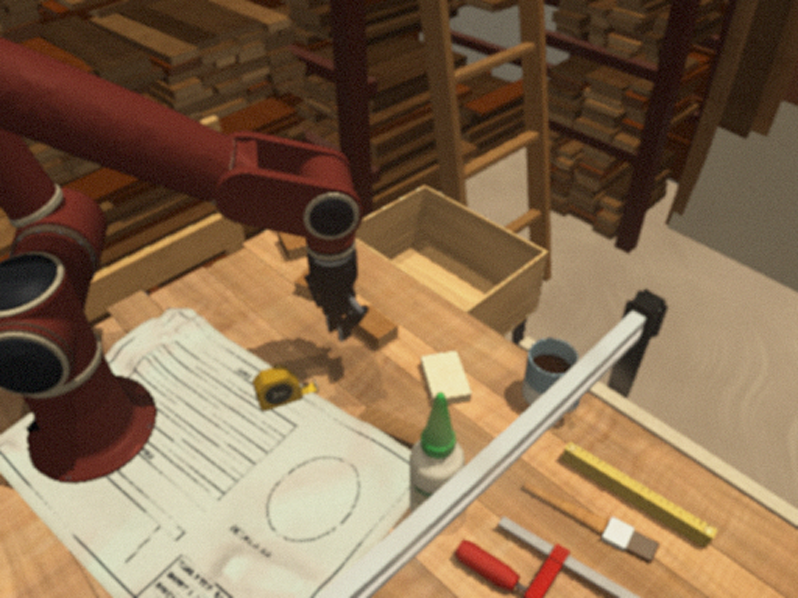

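Fingers hover behind block A (block at about (375,325) in the zoomed scene view), clear of everything. Descend and push.

move_arm(
  rows=[
    {"tx": 0, "ty": 0.002, "tz": 0.025, "ax": 0, "ay": 0, "az": 0, "jaw": 190},
    {"tx": 0, "ty": 0, "tz": 0.012, "ax": 0, "ay": 0, "az": 0, "jaw": 190},
    {"tx": 0.015, "ty": 0, "tz": 0, "ax": 0, "ay": 0, "az": 0, "jaw": 190},
    {"tx": 0.015, "ty": 0, "tz": 0, "ax": 0, "ay": 0, "az": 0, "jaw": 190},
    {"tx": 0.015, "ty": 0, "tz": 0, "ax": 0, "ay": 0, "az": 0, "jaw": 190},
    {"tx": 0.02, "ty": 0, "tz": 0, "ax": 0, "ay": 0, "az": 0, "jaw": 190},
    {"tx": 0.02, "ty": 0, "tz": 0, "ax": 0, "ay": 0, "az": 0, "jaw": 190},
    {"tx": 0.02, "ty": 0, "tz": 0, "ax": 0, "ay": 0, "az": 0, "jaw": 190},
    {"tx": 0.02, "ty": 0, "tz": 0, "ax": 0, "ay": 0, "az": 0, "jaw": 190},
  ],
)

```text
time: 3.3
tool_pos: [0.5388, -0.1699, 0.0393]
tool_rot: [0.005, 1.0, 0.001, 0.016]
contact_force: [-1.4, -0.2, 1.8]
gripper_width: 0.255
```

```bash
python3 snap.py 3
```

```text
3.3 [ 0.539 -0.17   0.039] yaw 0.1 [0.005 1.    0.001 0.016] F [-1.4 -0.2  1.8] q [-0.44  0.09  1.92  0.    1.1   1.13]
```

View pics/both3.png

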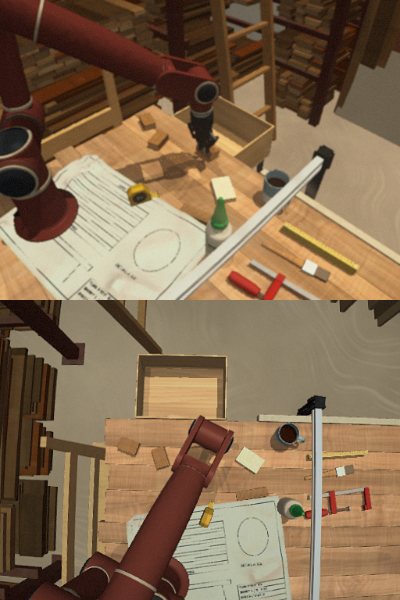

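Run:
```python
import cv2
a=cv2.imread("pics/scene3.png") if 0 else None
import numpy as np
f=np.load("pics/scene3.npz")["color"][120:280,170:340,::-1];cv2.imwrite("pics/s3c.png",cv2.resize(f,(637,600),interpolation=cv2.INTER_CUBIC))
```

```text
(no output)
```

View pics/s3c.png

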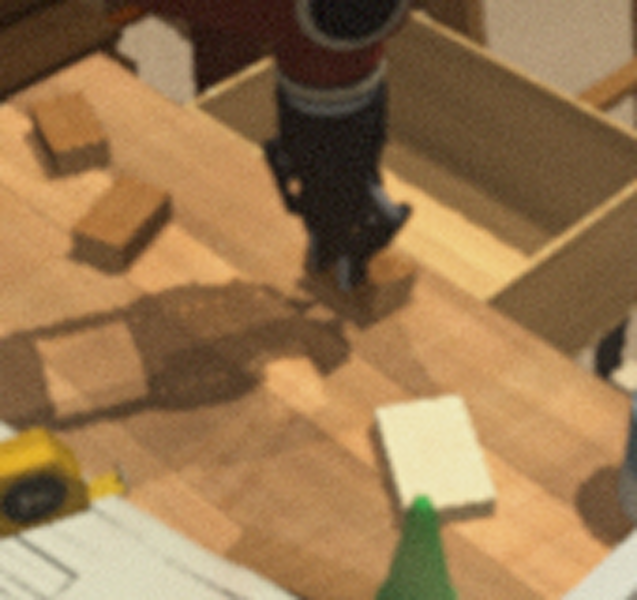

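View pics/top3z.png

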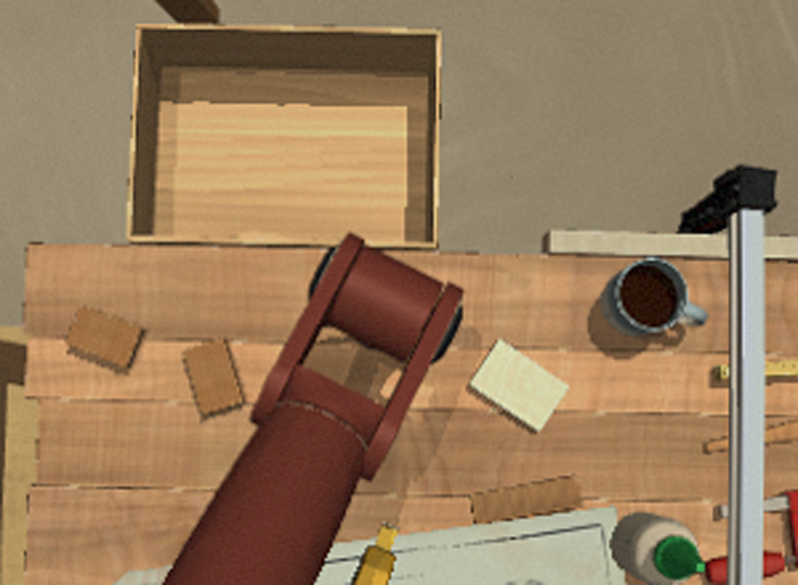

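move_arm(
  rows=[
    {"tx": 0, "ty": 0, "tz": -0.015, "ax": 0.6, "ay": -1.8, "az": 0, "jaw": 190},
    {"tx": -0.03, "ty": -0.004, "tz": 0, "ax": 0, "ay": 0, "az": 0, "jaw": 190},
    {"tx": -0.03, "ty": -0.004, "tz": 0, "ax": 0, "ay": 0, "az": 0, "jaw": 190},
    {"tx": -0.025, "ty": 0, "tz": 0, "ax": 0, "ay": 0, "az": 0, "jaw": 190},
    {"tx": 0, "ty": 0, "tz": 0, "ax": 0, "ay": 0, "az": 0, "jaw": 190},
  ],
)

```text
time: 3.9
tool_pos: [0.4541, -0.164, 0.0612]
tool_rot: [0.002, 1.0, 0.002, 0.004]
contact_force: [0.5, 0.5, 0.4]
gripper_width: 0.254
```

```bash
python3 snap.py 4;  python3 - <<'E'
import cv2
import numpy as np
f=np.load("pics/scene4.npz")["color"][120:280,170:340,::-1];cv2.imwrite("pics/s4c.png",cv2.resize(f,(637,600),interpolation=cv2.INTER_CUBIC))
E
```

```text
3.9 [ 0.454 -0.164  0.061] yaw 0.2 [0.002 1.    0.002 0.004] F [0.5 0.5 0.4] q [-0.5  -0.13  2.09  0.    1.17  1.07]
```

View pics/s4c.png

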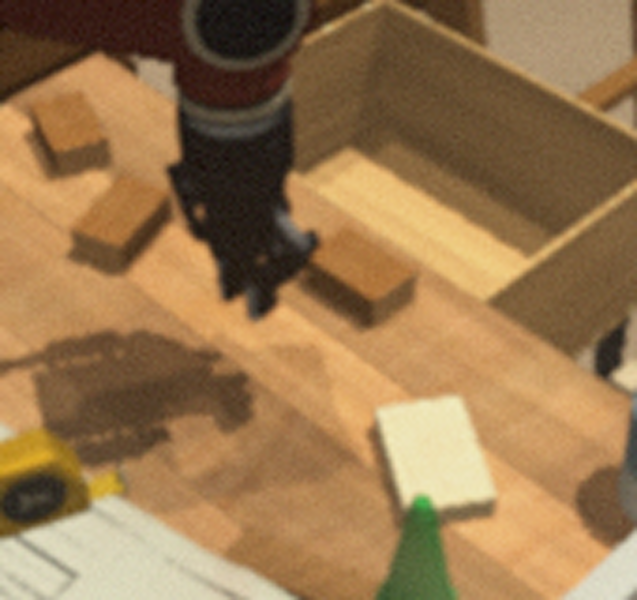

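View pics/top4z.png

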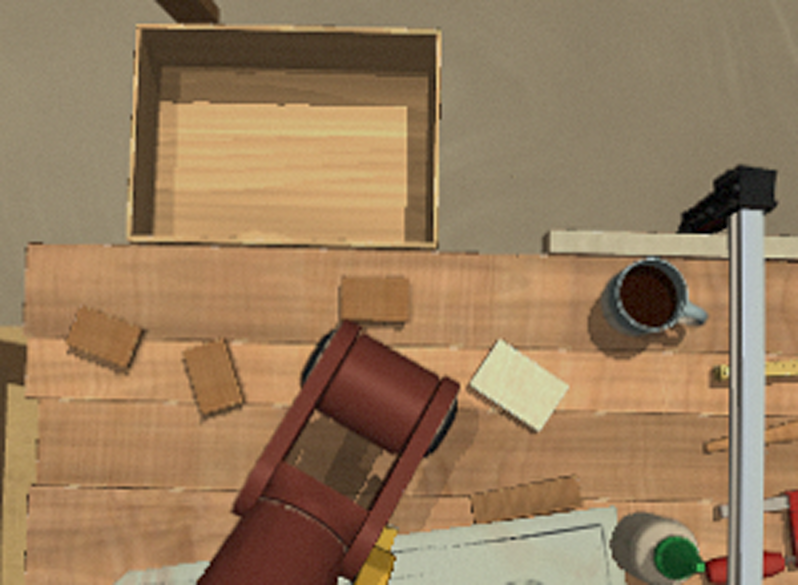

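move_arm(
  rows=[
    {"tx": 0.02, "ty": -0.002, "tz": 0.03, "ax": 0, "ay": -0.5, "az": 0, "jaw": 190},
    {"tx": 0.02, "ty": 0, "tz": 0.016, "ax": 0, "ay": 0, "az": 0, "jaw": 190},
    {"tx": 0, "ty": 0, "tz": 0, "ax": 0, "ay": 0, "az": 0, "jaw": 190},
    {"tx": 0, "ty": 0, "tz": 0, "ax": 0, "ay": 0, "az": 0, "jaw": 190},
  ],
)

```text
time: 4.4
tool_pos: [0.5031, -0.165, 0.0199]
tool_rot: [0.005, 1.0, 0.002, 0.005]
contact_force: [-0.2, -0.1, -0.1]
gripper_width: 0.254
```

```bash
python3 -c "
from plant import manip;s=manip.state();print(s['tool_pos'].round(4),s['tool_rot'].round(3))"
```

```text
[ 0.5031 -0.165   0.0199] [0.005 1.    0.002 0.005]
```

move_arm(
  rows=[
    {"tx": 0.01, "ty": 0, "tz": 0.009, "ax": 0.5, "ay": -0.5, "az": 0, "jaw": 190},
    {"tx": 0.015, "ty": 0, "tz": 0.002, "ax": 0, "ay": -0.3, "az": 0, "jaw": 190},
    {"tx": 0.015, "ty": 0, "tz": 0.002, "ax": 0, "ay": -0.3, "az": 0, "jaw": 190},
    {"tx": 0.015, "ty": 0, "tz": 0.002, "ax": 0, "ay": -0.3, "az": 0, "jaw": 190},
    {"tx": 0.015, "ty": 0, "tz": 0.002, "ax": 0, "ay": -0.3, "az": 0, "jaw": 190},
  ],
)

```text
time: 4.9
tool_pos: [0.5738, -0.166, 0.0071]
tool_rot: [0.001, 1.0, 0.002, -0.01]
contact_force: [-1.1, 0.7, 1.3]
gripper_width: 0.254
```

move_arm(
  rows=[
    {"tx": 0.015, "ty": 0, "tz": -0.002, "ax": 0, "ay": 0.8, "az": 0, "jaw": 190},
    {"tx": 0.015, "ty": 0, "tz": -0.001, "ax": 0, "ay": 0.2, "az": 0, "jaw": 190},
    {"tx": 0.015, "ty": 0, "tz": 0, "ax": 0, "ay": 0, "az": 0, "jaw": 190},
  ],
)

```text
time: 5.2
tool_pos: [0.6213, -0.1665, 0.0128]
tool_rot: [0.002, 1.0, 0.002, 0.001]
contact_force: [-0.1, 0.1, -0.9]
gripper_width: 0.255
```

move_arm(
  rows=[
    {"tx": 0.015, "ty": 0, "tz": 0, "ax": 0, "ay": 0, "az": 0, "jaw": 190},
    {"tx": 0.015, "ty": 0, "tz": 0, "ax": 0, "ay": 0, "az": 0, "jaw": 190},
    {"tx": 0.01, "ty": 0, "tz": 0, "ax": 0, "ay": 0, "az": 0, "jaw": 190},
  ],
)

```text
time: 5.5
tool_pos: [0.6648, -0.1671, 0.0167]
tool_rot: [0.002, 1.0, 0.002, 0.004]
contact_force: [0.6, -0.2, 0.0]
gripper_width: 0.255
```

```bash
python3 snap.py 5
```

```text
5.5 [ 0.665 -0.167  0.017] yaw 0.2 [0.002 1.    0.002 0.004] F [ 0.6 -0.2  0. ] q [-0.35  0.39  1.6  -0.    1.14  1.21]
```

View pics/scene5z.png

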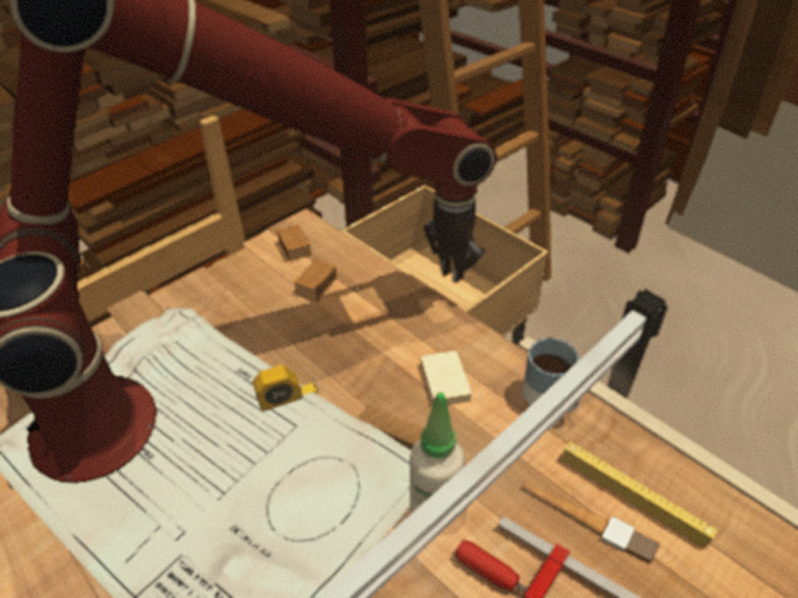

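A has gone off the edge (nothing left at the scene edge around (450,270) zoomed). On to B.

move_arm(
  rows=[
    {"tx": 0, "ty": 0, "tz": -0.04, "ax": 0, "ay": 0, "az": 0, "jaw": 190},
    {"tx": 0, "ty": 0, "tz": -0.04, "ax": 0, "ay": 0, "az": 0, "jaw": 190},
    {"tx": -0.04, "ty": 0, "tz": 0, "ax": 0, "ay": 0, "az": 0, "jaw": 190},
    {"tx": -0.04, "ty": -0.03, "tz": 0, "ax": 0, "ay": 0, "az": 0, "jaw": 190},
    {"tx": -0.04, "ty": -0.03, "tz": 0, "ax": 0, "ay": 0, "az": 0, "jaw": 190},
    {"tx": -0.04, "ty": -0.03, "tz": 0, "ax": 0, "ay": 0, "az": 0, "jaw": 190},
    {"tx": -0.04, "ty": -0.03, "tz": 0, "ax": 0, "ay": 0, "az": 0, "jaw": 190},
    {"tx": -0.04, "ty": -0.03, "tz": 0, "ax": 0, "ay": 0, "az": 0, "jaw": 190},
    {"tx": -0.02, "ty": -0.02, "tz": 0, "ax": 0, "ay": 0, "az": 0, "jaw": 190},
    {"tx": 0, "ty": 0, "tz": 0, "ax": 0, "ay": 0, "az": 0, "jaw": 190},
  ],
)

```text
time: 6.6
tool_pos: [0.3933, 0.0031, 0.0948]
tool_rot: [0.003, 1.0, 0.0, 0.004]
contact_force: [0.3, 0.3, -0.1]
gripper_width: 0.257
```

```bash
python3 snap.py 6
```

```text
6.6 [0.393 0.003 0.095] yaw 0.0 [0.003 1.    0.    0.004] F [ 0.3  0.3 -0.1] q [-0.18 -0.44  2.27 -0.    1.3   1.39]
```

View pics/top6z.png

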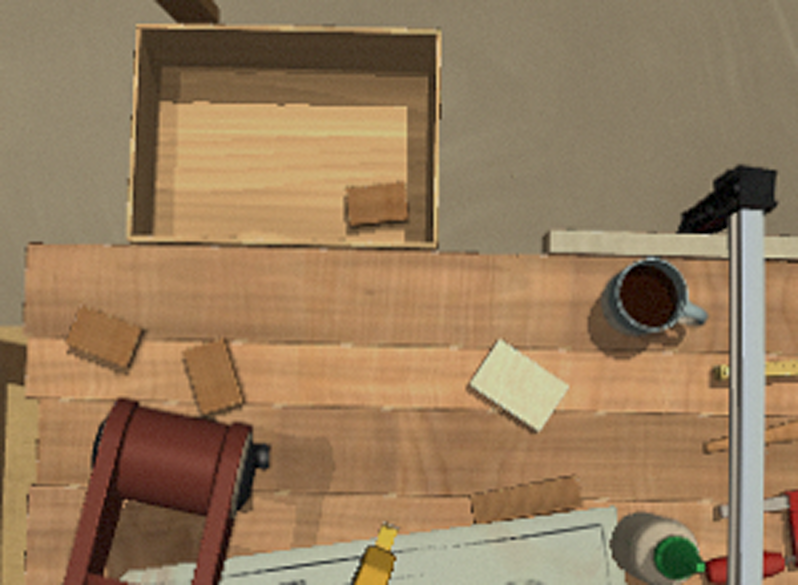

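A lies in the cart at (375,205). Descend behind B.

move_arm(
  rows=[
    {"tx": -0.004, "ty": -0.003, "tz": 0.03, "ax": 0.2, "ay": -0.4, "az": 0, "jaw": 190},
    {"tx": 0, "ty": -0.002, "tz": 0.03, "ax": 0, "ay": 0, "az": 0, "jaw": 190},
    {"tx": 0, "ty": 0, "tz": 0.02, "ax": 0, "ay": 0, "az": 0, "jaw": 190},
    {"tx": 0, "ty": 0, "tz": 0, "ax": 0, "ay": 0, "az": 0, "jaw": 190},
  ],
)

```text
time: 7.1
tool_pos: [0.3982, 0.0025, 0.0169]
tool_rot: [0.003, 1.0, -0.003, 0.005]
contact_force: [0.5, -0.1, -0.4]
gripper_width: 0.253
```

move_arm(
  rows=[
    {"tx": 0.01, "ty": -0.004, "tz": 0.006, "ax": 0.3, "ay": -0.4, "az": -0.3, "jaw": 190},
    {"tx": 0.012, "ty": -0.002, "tz": 0.001, "ax": 0, "ay": -0.3, "az": 0, "jaw": 190},
    {"tx": 0.012, "ty": 0, "tz": 0.001, "ax": 0, "ay": -0.2, "az": 0, "jaw": 190},
    {"tx": 0.012, "ty": 0, "tz": 0.001, "ax": 0, "ay": -0.2, "az": 0, "jaw": 190},
    {"tx": 0.012, "ty": 0, "tz": 0.001, "ax": 0, "ay": -0.1, "az": 0, "jaw": 190},
  ],
)

```text
time: 7.6
tool_pos: [0.4632, 0.0045, 0.0107]
tool_rot: [0.001, 1.0, -0.002, -0.004]
contact_force: [-0.3, -0.1, -0.0]
gripper_width: 0.255
```

move_arm(
  rows=[
    {"tx": 0.012, "ty": 0, "tz": -0.001, "ax": 0, "ay": 0.4, "az": 0, "jaw": 190},
    {"tx": 0.014, "ty": 0, "tz": 0, "ax": 0, "ay": 0, "az": 0, "jaw": 190},
    {"tx": 0.014, "ty": 0, "tz": 0, "ax": 0, "ay": 0, "az": 0, "jaw": 190},
  ],
)

```text
time: 7.9
tool_pos: [0.5087, 0.0022, 0.0146]
tool_rot: [0.001, 1.0, -0.003, 0.002]
contact_force: [-0.5, 0.1, 0.7]
gripper_width: 0.251
```

```bash
python3 snap.py 7;  python3 - <<'E'
import cv2
import numpy as np
f=np.load("pics/scene7.npz")["color"][100:260,150:320,::-1];cv2.imwrite("pics/s7c.png",cv2.resize(f,(637,600),interpolation=cv2.INTER_CUBIC))
E
```

```text
7.9 [0.509 0.002 0.015] yaw -0.4 [ 0.001  1.    -0.003  0.002] F [-0.5  0.1  0.7] q [-0.14  0.02  2.04 -0.    1.08  1.44]
```

View pics/s7c.png

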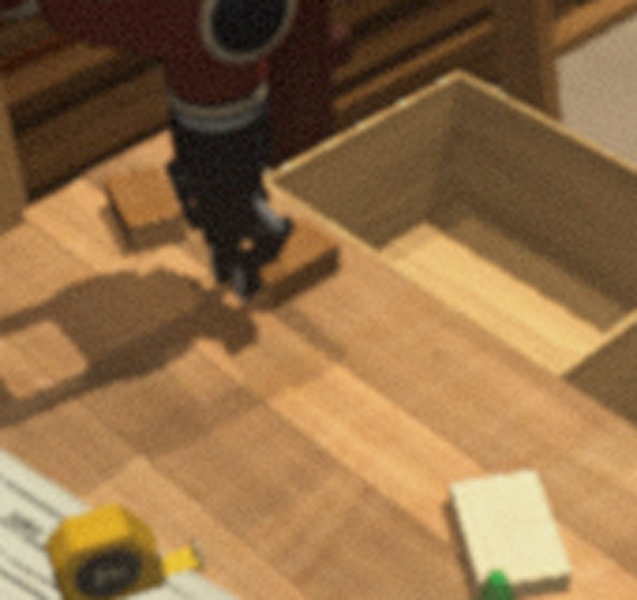

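View pics/top7z.png

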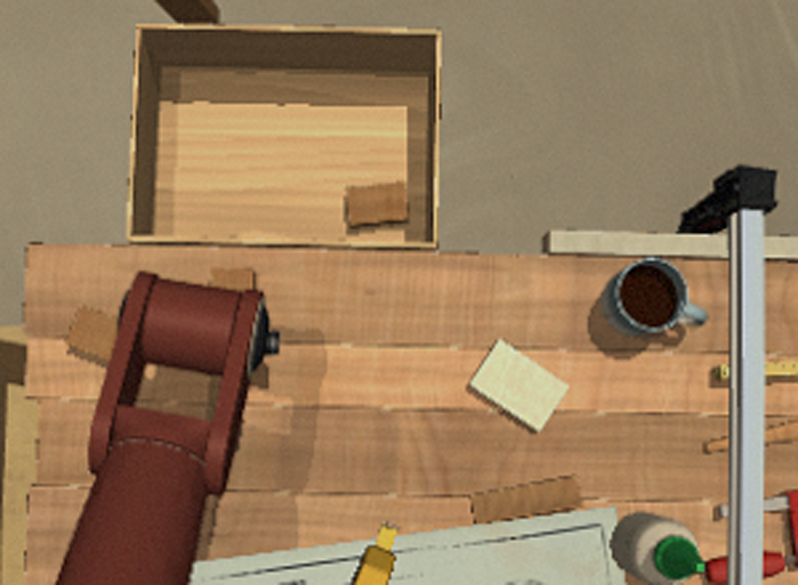

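B is squared up, at about (232,280) in the top zoom. Continue.

move_arm(
  rows=[
    {"tx": 0.014, "ty": 0, "tz": 0.003, "ax": 0, "ay": -0.2, "az": 0, "jaw": 190},
    {"tx": 0.014, "ty": 0, "tz": 0.001, "ax": 0, "ay": 0, "az": 0, "jaw": 190},
    {"tx": 0.014, "ty": 0, "tz": 0, "ax": 0, "ay": 0, "az": 0, "jaw": 190},
    {"tx": 0.014, "ty": 0, "tz": 0, "ax": 0, "ay": 0, "az": 0, "jaw": 190},
  ],
)

```text
time: 8.4
tool_pos: [0.5655, 0.0005, 0.0122]
tool_rot: [0.001, 1.0, -0.004, -0.001]
contact_force: [0.3, -0.2, -0.2]
gripper_width: 0.256
```

move_arm(
  rows=[
    {"tx": 0.014, "ty": 0, "tz": 0, "ax": 0, "ay": 0, "az": 0, "jaw": 190},
    {"tx": 0.014, "ty": 0, "tz": 0, "ax": 0, "ay": 0, "az": 0, "jaw": 190},
    {"tx": 0.014, "ty": 0, "tz": 0, "ax": 0, "ay": 0, "az": 0, "jaw": 190},
    {"tx": 0.014, "ty": 0, "tz": 0, "ax": 0, "ay": 0, "az": 0, "jaw": 190},
    {"tx": 0.014, "ty": 0, "tz": 0, "ax": 0, "ay": 0, "az": 0, "jaw": 190},
    {"tx": 0.014, "ty": 0, "tz": 0, "ax": 0, "ay": 0, "az": 0, "jaw": 190},
    {"tx": 0.01, "ty": 0, "tz": 0, "ax": 0, "ay": 0, "az": 0, "jaw": 190},
  ],
)

```text
time: 9.1
tool_pos: [0.662, -0.0026, 0.0146]
tool_rot: [0.001, 1.0, -0.005, -0.001]
contact_force: [-0.4, 0.1, 0.0]
gripper_width: 0.255
```

```bash
python3 snap.py 8
```

```text
9.1 [ 0.662 -0.003  0.015] yaw -0.5 [ 0.001  1.    -0.005 -0.001] F [-0.4  0.1  0. ] q [-0.11  0.35  1.66 -0.    1.14  1.47]
```

View pics/scene8z.png

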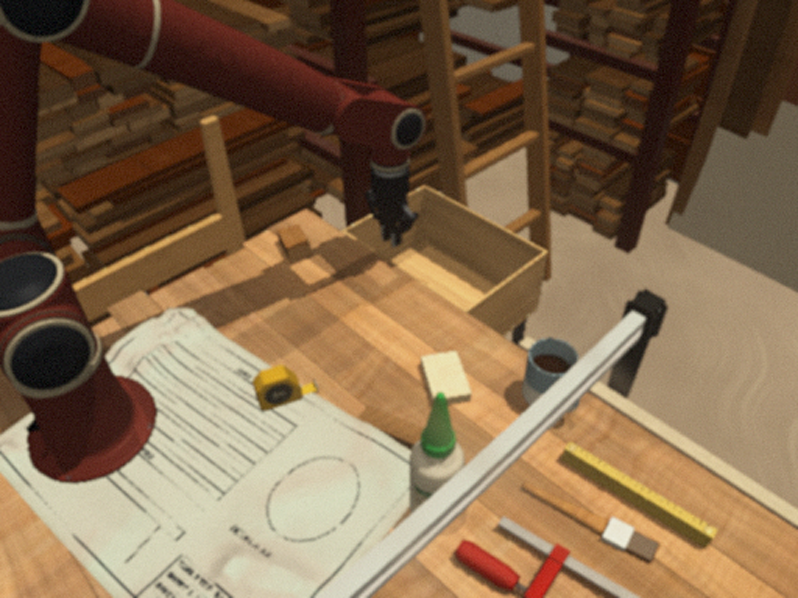

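move_arm(
  rows=[
    {"tx": 0, "ty": 0, "tz": -0.04, "ax": 0, "ay": 0, "az": 0, "jaw": 190},
    {"tx": 0, "ty": 0, "tz": -0.04, "ax": 0, "ay": 0, "az": 0, "jaw": 190},
    {"tx": -0.018, "ty": -0.032, "tz": 0, "ax": 0, "ay": 0, "az": 0, "jaw": 220},
    {"tx": -0.018, "ty": -0.032, "tz": 0, "ax": 0, "ay": 0, "az": 0, "jaw": 220},
    {"tx": -0.018, "ty": -0.032, "tz": 0, "ax": 0, "ay": 0, "az": 0, "jaw": 220},
    {"tx": -0.018, "ty": -0.032, "tz": 0, "ax": 0, "ay": 0, "az": 0, "jaw": 220},
    {"tx": -0.018, "ty": -0.032, "tz": 0, "ax": 0, "ay": 0, "az": 0, "jaw": 220},
    {"tx": -0.018, "ty": -0.03, "tz": 0, "ax": 0, "ay": 0, "az": 0, "jaw": 220},
    {"tx": 0, "ty": 0, "tz": 0, "ax": 0, "ay": 0, "az": 0, "jaw": 220},
  ],
)

```text
time: 10.1
tool_pos: [0.5469, 0.1928, 0.0977]
tool_rot: [0.001, 1.0, -0.007, -0.004]
contact_force: [0.3, -0.2, -0.5]
gripper_width: 0.135
```

move_arm(
  rows=[
    {"tx": 0, "ty": 0, "tz": 0, "ax": 0, "ay": 0, "az": -8, "jaw": 220},
    {"tx": 0, "ty": 0, "tz": 0, "ax": 0, "ay": 0, "az": -8, "jaw": 220},
    {"tx": 0, "ty": 0, "tz": 0, "ax": 0, "ay": 0, "az": -8, "jaw": 220},
    {"tx": 0, "ty": 0, "tz": 0, "ax": 0, "ay": 0, "az": -8, "jaw": 220},
    {"tx": 0, "ty": 0, "tz": 0, "ax": 0, "ay": 0, "az": -8, "jaw": 220},
    {"tx": 0, "ty": 0, "tz": 0, "ax": 0, "ay": 0, "az": -8, "jaw": 220},
    {"tx": 0, "ty": 0, "tz": 0, "ax": 0, "ay": 0, "az": -8, "jaw": 220},
    {"tx": 0, "ty": 0, "tz": 0, "ax": 0, "ay": 0, "az": -8, "jaw": 220},
    {"tx": 0, "ty": 0, "tz": 0, "ax": 0, "ay": 0, "az": 0, "jaw": 220},
  ],
)

```text
time: 11.0
tool_pos: [0.5426, 0.1874, 0.0967]
tool_rot: [-0.001, 0.84, 0.543, -0.007]
contact_force: [0.4, -0.0, -0.4]
gripper_width: 0.138
```

```bash
python3 snap.py 9
```

```text
11.0 [0.543 0.187 0.097] yaw 65.8 [-0.001  0.84   0.543 -0.007] F [ 0.4 -0.  -0.4] q [ 0.2   0.06  1.84 -0.    1.26  0.63]
```

View pics/scene9z.png

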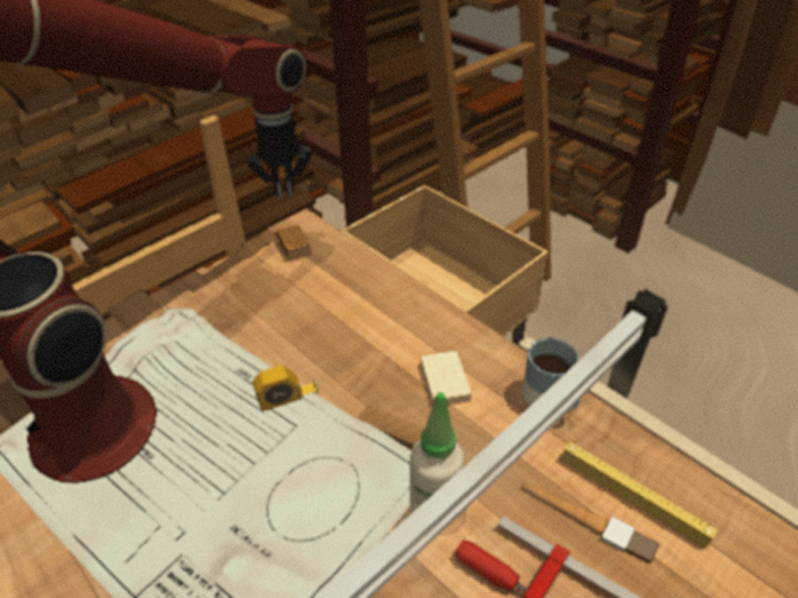

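View pics/top9z.png

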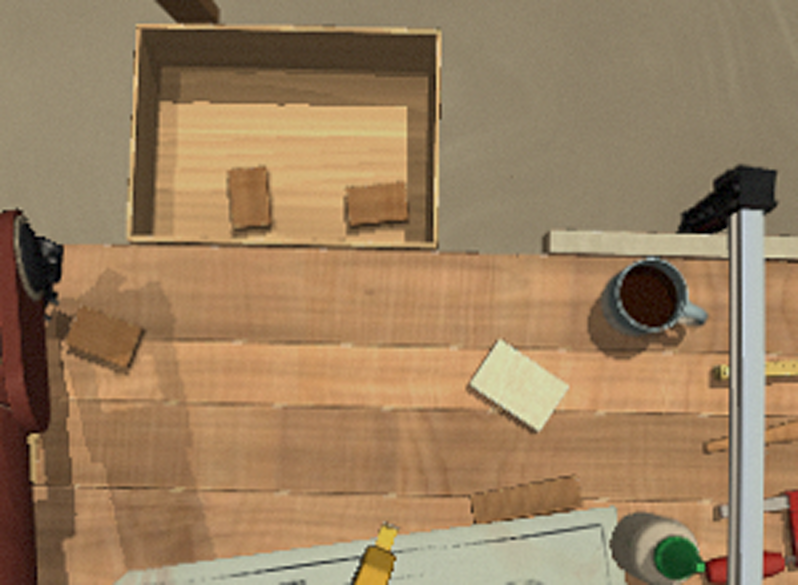

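B is in the cart at (250,198); C is unchanged at (103,339). Move out a bit, finish the turn, descend.

move_arm(
  rows=[
    {"tx": 0.018, "ty": -0.009, "tz": 0, "ax": 0, "ay": -0.5, "az": -5, "jaw": 220},
    {"tx": 0, "ty": 0, "tz": 0, "ax": 0, "ay": 0, "az": 0, "jaw": 220},
    {"tx": 0, "ty": 0, "tz": 0.03, "ax": 0, "ay": 0, "az": 0, "jaw": 220},
    {"tx": 0, "ty": 0, "tz": 0.03, "ax": 0, "ay": 0, "az": 0, "jaw": 220},
    {"tx": 0, "ty": 0, "tz": 0.015, "ax": 0, "ay": 0, "az": 0, "jaw": 220},
    {"tx": 0, "ty": 0, "tz": 0, "ax": 0, "ay": 0, "az": 0, "jaw": 220},
  ],
)

```text
time: 11.7
tool_pos: [0.5426, 0.2047, 0.0215]
tool_rot: [0.003, 0.82, 0.572, -0.009]
contact_force: [-0.6, -0.4, 0.3]
gripper_width: 0.138
```

```bash
python3 snap.py 10;  python3 - <<'E'
import cv2
import numpy as np
f=np.load("pics/scene10.npz")["color"][80:240,110:280,::-1];cv2.imwrite("pics/s10c.png",cv2.resize(f,(637,600),interpolation=cv2.INTER_CUBIC))
E
```

```text
11.7 [0.543 0.205 0.022] yaw 69.8 [ 0.003  0.82   0.572 -0.009] F [-0.6 -0.4  0.3] q [ 0.24  0.18  1.85 -0.01  1.13  0.6 ]
```

View pics/s10c.png

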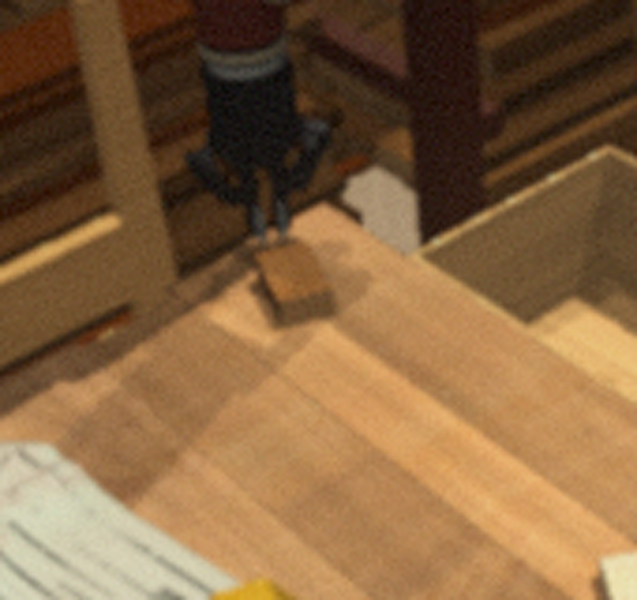

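move_arm(
  rows=[
    {"tx": -0.006, "ty": 0, "tz": 0.009, "ax": 0, "ay": 0.8, "az": 0, "jaw": 220},
    {"tx": -0.012, "ty": 0, "tz": 0.002, "ax": 0, "ay": 0.2, "az": 0, "jaw": 220},
    {"tx": -0.012, "ty": 0, "tz": 0.001, "ax": 0, "ay": 0, "az": 0, "jaw": 220},
    {"tx": -0.012, "ty": 0, "tz": 0, "ax": 0, "ay": 0, "az": 0, "jaw": 220},
  ],
)

```text
time: 12.2
tool_pos: [0.5326, 0.1643, 0.0158]
tool_rot: [-0.0, 0.82, 0.573, 0.005]
contact_force: [-0.2, 0.7, -0.9]
gripper_width: 0.137
```

move_arm(
  rows=[
    {"tx": -0.012, "ty": 0, "tz": 0.004, "ax": 0, "ay": -0.3, "az": 0, "jaw": 220},
    {"tx": -0.012, "ty": 0, "tz": 0.001, "ax": 0, "ay": 0, "az": 0, "jaw": 220},
    {"tx": -0.012, "ty": 0, "tz": 0, "ax": 0, "ay": 0, "az": 0, "jaw": 220},
  ],
)

```text
time: 12.5
tool_pos: [0.5201, 0.1273, 0.0117]
tool_rot: [0.002, 0.82, 0.572, 0.004]
contact_force: [-0.1, 0.6, 1.5]
gripper_width: 0.137
```

```bash
python3 snap.py 11;  python3 - <<'E'
import cv2
import numpy as np
f=np.load("pics/scene11.npz")["color"][80:240,110:280,::-1];cv2.imwrite("pics/s11c.png",cv2.resize(f,(637,600),interpolation=cv2.INTER_CUBIC))
E
```

```text
12.5 [0.52  0.127 0.012] yaw 69.8 [0.002 0.82  0.572 0.004] F [-0.1  0.6  1.5] q [0.1  0.08 1.98 0.   1.07 0.45]
```

View pics/s11c.png

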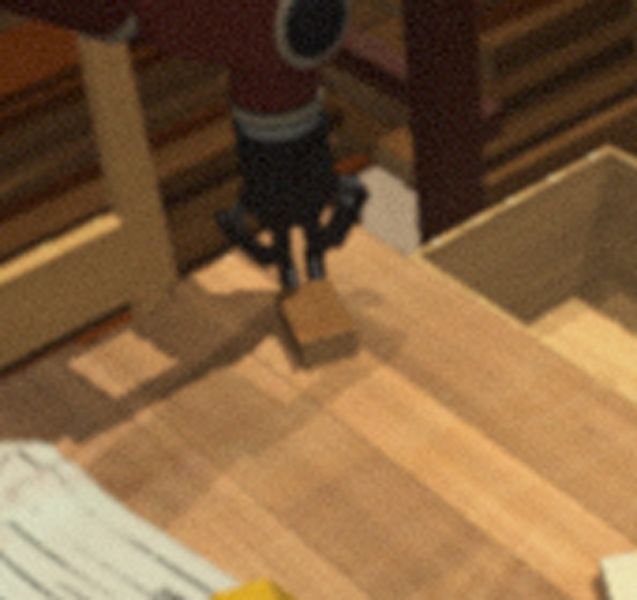

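View pics/top11z.png

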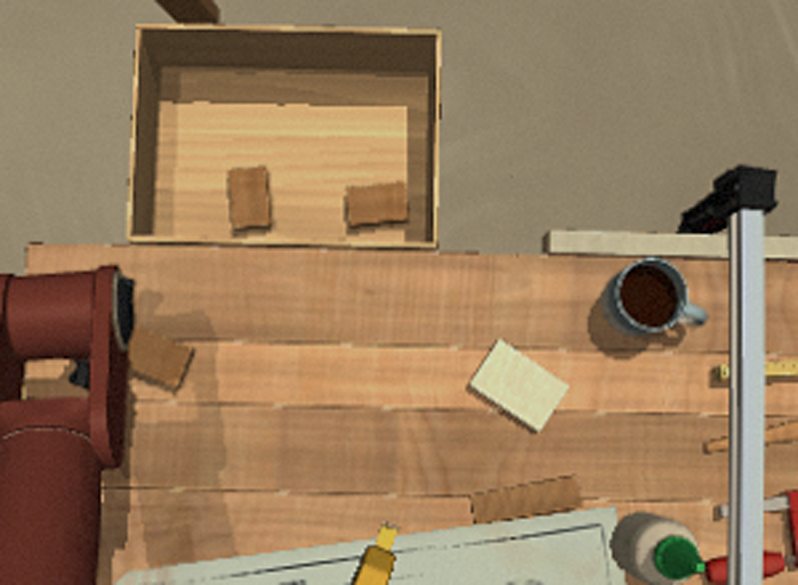

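C slides along; its right end is now at (187,370) in the top zoom. Continue.

move_arm(
  rows=[
    {"tx": -0.012, "ty": 0, "tz": 0.001, "ax": 0, "ay": -0.3, "az": 0, "jaw": 220},
    {"tx": -0.012, "ty": 0, "tz": 0, "ax": 0, "ay": 0, "az": 0, "jaw": 220},
    {"tx": -0.012, "ty": 0, "tz": 0, "ax": 0, "ay": 0, "az": 0, "jaw": 220},
    {"tx": -0.012, "ty": 0, "tz": 0, "ax": 0, "ay": 0, "az": 0, "jaw": 220},
    {"tx": -0.012, "ty": 0, "tz": 0, "ax": 0, "ay": 0, "az": 0, "jaw": 220},
  ],
)

```text
time: 13.1
tool_pos: [0.4977, 0.0672, 0.0105]
tool_rot: [0.003, 0.82, 0.572, 0.001]
contact_force: [0.8, 0.2, 0.8]
gripper_width: 0.139
```

move_arm(
  rows=[
    {"tx": 0.03, "ty": 0, "tz": 0, "ax": 0, "ay": 0, "az": 0, "jaw": 220},
    {"tx": 0.01, "ty": 0, "tz": -0.03, "ax": 0, "ay": 0, "az": 0, "jaw": 220},
    {"tx": 0.01, "ty": 0, "tz": -0.04, "ax": 0, "ay": 0, "az": 0, "jaw": 220},
    {"tx": 0, "ty": 0, "tz": -0.04, "ax": 0, "ay": 0, "az": 0, "jaw": 220},
    {"tx": 0, "ty": 0, "tz": 0, "ax": 0, "ay": 0, "az": 8, "jaw": 190},
    {"tx": 0, "ty": 0, "tz": 0, "ax": 0, "ay": 0, "az": 8, "jaw": 190},
    {"tx": 0, "ty": 0, "tz": 0, "ax": 0, "ay": 0, "az": 8, "jaw": 190},
    {"tx": 0, "ty": 0, "tz": 0, "ax": 0, "ay": 0, "az": 8, "jaw": 190},
    {"tx": 0, "ty": 0, "tz": 0, "ax": 0, "ay": 0, "az": 8, "jaw": 190},
    {"tx": 0, "ty": 0, "tz": 0, "ax": 0, "ay": 0, "az": 8, "jaw": 190},
    {"tx": 0, "ty": 0, "tz": 0, "ax": 0, "ay": 0, "az": 8, "jaw": 190},
    {"tx": 0, "ty": 0, "tz": 0, "ax": 0, "ay": 0, "az": 8, "jaw": 190},
  ],
)

```text
time: 14.3
tool_pos: [0.5088, 0.1032, 0.1213]
tool_rot: [0.006, 1.0, 0.025, -0.002]
contact_force: [-0.3, 0.4, 0.6]
gripper_width: 0.258
```

```bash
python3 snap.py 12; python3 -c "
from blk import *
blocks(dict(np.load('pics/top12.npz')),'pics/m12.png')"
```

```text
14.3 [0.509 0.103 0.121] yaw 2.9 [ 0.006  1.     0.025 -0.002] F [-0.3  0.4  0.6] q [ 0.06 -0.1   1.96 -0.01  1.29  1.59]
c (346,-337) size 34x119 long-axis yaw 101 corners [[318, -282], [341, -399], [374, -392], [352, -276]] px [323. 248.]
c (473,18) size 78x50 long-axis yaw 71 corners [[437, -11], [484, -28], [510, 46], [463, 63]] px [203. 202.]
c (441,174) size 297x92 long-axis yaw 2 corners [[291, 214], [295, 121], [591, 134], [588, 226]] px [151. 209.]
```

View pics/m12.png

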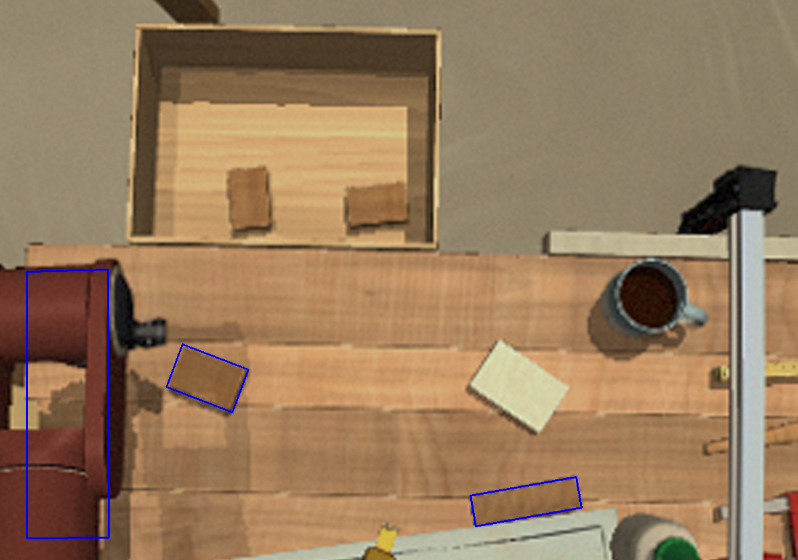

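C is at (473,18) mm, yaw 71°, pad and wedge unmoved. Go behind its near long face.

move_arm(
  rows=[
    {"tx": -0.03, "ty": 0.02, "tz": 0, "ax": 0, "ay": 0, "az": 0, "jaw": 190},
    {"tx": -0.03, "ty": 0.02, "tz": 0, "ax": 0, "ay": 0, "az": 0, "jaw": 190},
    {"tx": -0.03, "ty": 0.015, "tz": 0, "ax": 0, "ay": 0, "az": 0, "jaw": 190},
    {"tx": 0, "ty": 0, "tz": 0, "ax": 0, "ay": 0, "az": 7.5, "jaw": 190},
    {"tx": 0, "ty": 0, "tz": 0, "ax": 0, "ay": 0, "az": 7.5, "jaw": 190},
    {"tx": 0, "ty": 0, "tz": 0, "ax": 0, "ay": 0, "az": 6.5, "jaw": 190},
    {"tx": 0, "ty": 0, "tz": 0, "ax": 0, "ay": 0, "az": 0, "jaw": 190},
  ],
)

```text
time: 15.1
tool_pos: [0.4163, 0.0376, 0.1197]
tool_rot: [0.007, 0.988, -0.153, -0.003]
contact_force: [-0.0, 0.6, -1.2]
gripper_width: 0.254
```

move_arm(
  rows=[
    {"tx": -0.004, "ty": 0, "tz": 0.03, "ax": 0.7, "ay": 0.2, "az": 1, "jaw": 190},
    {"tx": 0, "ty": 0, "tz": 0.03, "ax": 0, "ay": 0, "az": 0, "jaw": 190},
    {"tx": 0, "ty": 0, "tz": 0.03, "ax": 0, "ay": 0, "az": 0, "jaw": 190},
    {"tx": 0, "ty": 0, "tz": 0.01, "ax": 0, "ay": 0, "az": 0, "jaw": 190},
    {"tx": 0, "ty": 0, "tz": 0, "ax": 0, "ay": 0, "az": 0, "jaw": 190},
  ],
)

```text
time: 15.6
tool_pos: [0.4139, 0.0368, 0.0189]
tool_rot: [0.002, 0.988, -0.151, 0.003]
contact_force: [0.0, -0.5, -0.0]
gripper_width: 0.256
```

move_arm(
  rows=[
    {"tx": 0.008, "ty": 0, "tz": 0.007, "ax": 0, "ay": -0.4, "az": 0.6, "jaw": 190},
    {"tx": 0.012, "ty": 0, "tz": 0.001, "ax": 0, "ay": -0.2, "az": 0, "jaw": 190},
    {"tx": 0.012, "ty": 0, "tz": 0.001, "ax": 0, "ay": -0.1, "az": 0, "jaw": 190},
    {"tx": 0.012, "ty": 0, "tz": 0.001, "ax": 0, "ay": 0, "az": 0, "jaw": 190},
    {"tx": 0.012, "ty": 0, "tz": 0.001, "ax": 0, "ay": 0, "az": 0, "jaw": 190},
  ],
)

```text
time: 16.1
tool_pos: [0.4722, 0.0191, 0.0136]
tool_rot: [0.001, 0.989, -0.151, -0.001]
contact_force: [0.4, 0.4, -0.8]
gripper_width: 0.252
```

move_arm(
  rows=[
    {"tx": 0.014, "ty": 0, "tz": 0.002, "ax": 0, "ay": 0, "az": 0, "jaw": 190},
    {"tx": 0.014, "ty": 0, "tz": 0.001, "ax": 0, "ay": 0, "az": 0, "jaw": 190},
    {"tx": 0.014, "ty": 0, "tz": 0, "ax": 0, "ay": 0, "az": 0, "jaw": 190},
    {"tx": 0.014, "ty": 0, "tz": 0, "ax": 0, "ay": 0, "az": 0, "jaw": 190},
  ],
)

```text
time: 16.5
tool_pos: [0.5319, 0.0014, 0.0172]
tool_rot: [0.001, 0.989, -0.146, 0.003]
contact_force: [-0.1, 0.0, -0.2]
gripper_width: 0.253
```

```bash
python3 snap.py 13;  python3 - <<'E'
import cv2
import numpy as np
f=np.load("pics/scene13.npz")["color"][100:260,150:320,::-1];cv2.imwrite("pics/s13c.png",cv2.resize(f,(637,600),interpolation=cv2.INTER_CUBIC))
E
```

```text
16.5 [0.532 0.001 0.017] yaw -16.8 [ 0.001  0.989 -0.146  0.003] F [-0.1  0.  -0.2] q [-0.14  0.07  1.98 -0.    1.08  1.73]
```

View pics/s13c.png

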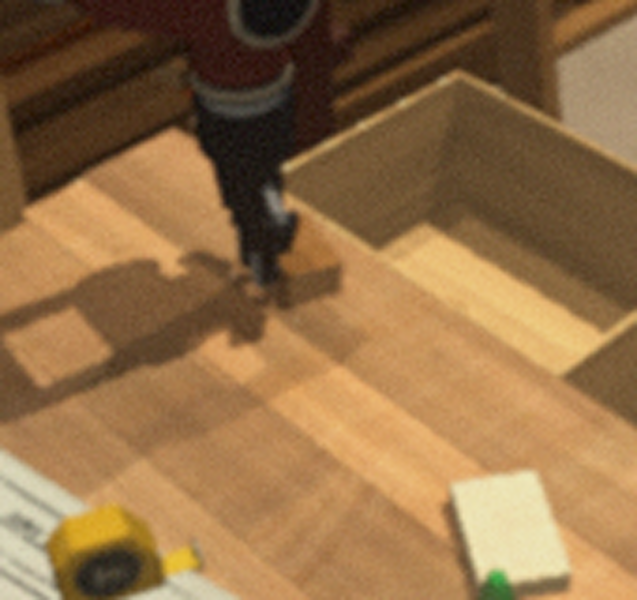

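C is being pushed squarely, at about (310,265) in the crop, in front of the cart. Continue over the edge.

move_arm(
  rows=[
    {"tx": 0.014, "ty": 0, "tz": 0.005, "ax": 0, "ay": -0.3, "az": 0, "jaw": 190},
    {"tx": 0.014, "ty": 0, "tz": 0.001, "ax": 0, "ay": 0, "az": 0, "jaw": 190},
    {"tx": 0.014, "ty": 0, "tz": 0, "ax": 0, "ay": 0, "az": 0, "jaw": 190},
    {"tx": 0.014, "ty": 0, "tz": 0, "ax": 0, "ay": 0, "az": 0, "jaw": 190},
  ],
)

```text
time: 17.0
tool_pos: [0.5864, -0.0144, 0.0152]
tool_rot: [0.0, 0.99, -0.143, 0.001]
contact_force: [-0.4, -0.2, -0.2]
gripper_width: 0.256
```

move_arm(
  rows=[
    {"tx": 0.014, "ty": 0, "tz": 0, "ax": 0, "ay": 0, "az": 0, "jaw": 190},
    {"tx": 0.014, "ty": 0, "tz": 0, "ax": 0, "ay": 0, "az": 0, "jaw": 190},
    {"tx": 0.014, "ty": 0, "tz": 0, "ax": 0, "ay": 0, "az": 0, "jaw": 190},
    {"tx": 0.014, "ty": 0, "tz": 0, "ax": 0, "ay": 0, "az": 0, "jaw": 190},
    {"tx": 0.014, "ty": 0, "tz": 0, "ax": 0, "ay": 0, "az": 0, "jaw": 190},
    {"tx": 0, "ty": 0, "tz": 0, "ax": 0, "ay": 0, "az": 0, "jaw": 190},
    {"tx": 0, "ty": 0, "tz": -0.04, "ax": 0, "ay": 0, "az": 0, "jaw": 190},
    {"tx": 0, "ty": 0, "tz": -0.04, "ax": 0, "ay": 0, "az": 0, "jaw": 190},
    {"tx": -0.04, "ty": 0, "tz": -0.03, "ax": 0, "ay": 0, "az": 0, "jaw": 190},
    {"tx": -0.04, "ty": 0, "tz": -0.03, "ax": 0, "ay": 0, "az": 0, "jaw": 190},
    {"tx": -0.04, "ty": 0, "tz": -0.02, "ax": 0, "ay": 0, "az": 0, "jaw": 190},
    {"tx": -0.04, "ty": 0, "tz": 0, "ax": 0, "ay": 0, "az": 0, "jaw": 190},
  ],
)

```text
time: 18.2
tool_pos: [0.4967, 0.0112, 0.1875]
tool_rot: [-0.0, 0.991, -0.137, 0.0]
contact_force: [-0.5, 0.8, 1.3]
gripper_width: 0.258
```

```bash
python3 snap.py 14; python3 -c "
from blk import *
blocks(dict(np.load('pics/top14.npz')),'pics/m14.png')"
```

```text
18.2 [0.497 0.011 0.187] yaw -15.8 [-0.     0.991 -0.137  0.   ] F [-0.5  0.8  1.3] q [-0.13 -0.23  1.95  0.    1.42  1.72]
c (346,-337) size 33x118 long-axis yaw 101 corners [[319, -282], [341, -398], [374, -392], [352, -276]] px [323. 248.]
c (429,91) size 142x289 long-axis yaw 172 corners [[276, 41], [563, 1], [582, 142], [296, 181]] px [181. 219.]
c (460,181) size 25x245 long-axis yaw 171 corners [[337, 187], [579, 149], [583, 174], [341, 212]] px [149. 205.]
```

View pics/top14z.png

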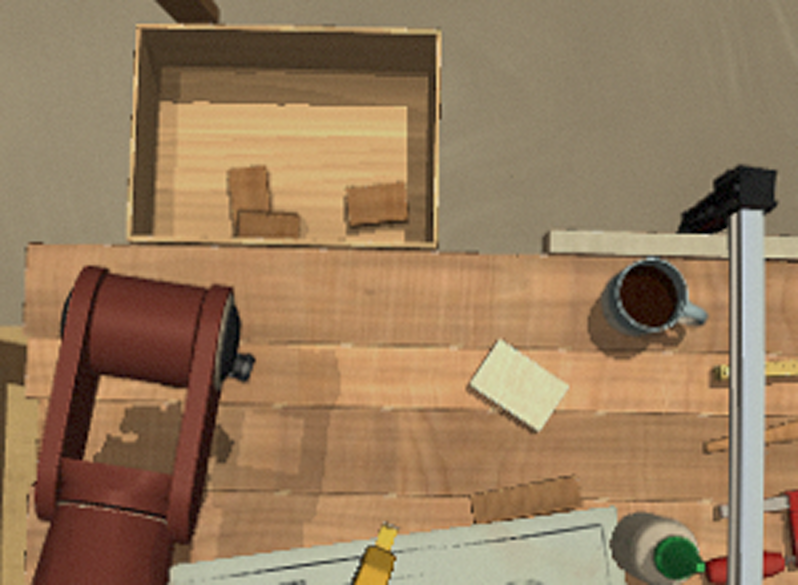

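View pics/scene14z.png

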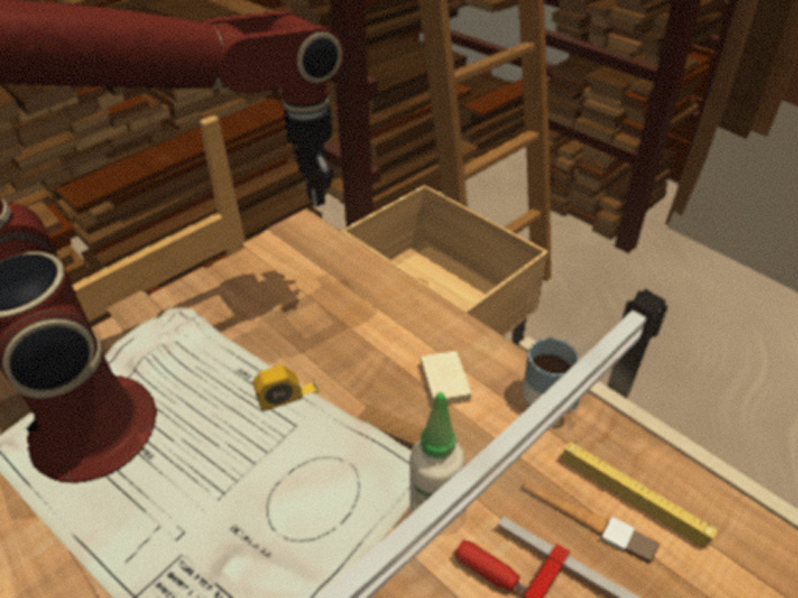

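All three offcuts are in the cart (top zoom: (250,185), (268,223) partly on top of the first, and (377,204)). Settle briefly and compare.

move_arm(
  rows=[
    {"tx": 0, "ty": 0, "tz": 0, "ax": 0, "ay": 0, "az": 0, "jaw": 190},
    {"tx": 0, "ty": 0, "tz": 0, "ax": 0, "ay": 0, "az": 0, "jaw": 190},
    {"tx": 0, "ty": 0, "tz": 0, "ax": 0, "ay": 0, "az": 0, "jaw": 190},
    {"tx": 0, "ty": 0, "tz": 0, "ax": 0, "ay": 0, "az": 0, "jaw": 190},
    {"tx": 0, "ty": 0, "tz": 0, "ax": 0, "ay": 0, "az": 0, "jaw": 190},
  ],
)

```text
time: 18.8
tool_pos: [0.4925, 0.0123, 0.1834]
tool_rot: [-0.0, 0.991, -0.136, -0.003]
contact_force: [0.0, -0.2, 0.8]
gripper_width: 0.255
```

```bash
python3 snap.py 15; python3 -c "
import numpy as np
a=np.load('pics/top14.npz')['color'].astype(int);b=np.load('pics/top15.npz')['color'].astype(int);z=np.load('pics/top0.npz')['color'].astype(int)
d=lambda p,q,r:abs(p-q)[r[0]:r[1],r[2]:r[3]].mean().round(2)
print('cart 14/15',d(a,b,(75,150,178,290)))
for n,r in dict(pad=(183,225,298,342),wedge=(236,258,300,345),mug=(152,200,345,395)).items(): print(n,d(z,b,r))
"
python3 -c "
from plant import manip;print(manip.job_done())"
```

```text
18.8 [0.493 0.012 0.183] yaw -15.6 [-0.     0.991 -0.136 -0.003] F [ 0.  -0.2  0.8] q [-0.13 -0.23  1.96  0.    1.42  1.72]
cart 14/15 2.09
pad 8.32
wedge 6.66
mug 6.27
the job is handed in; nothing more can be done
None
```

```bash
python3 -c "
from h import *
for k in ('0','6','15'):
    T=dict(np.load(f'pics/top{k}.npz'));h=cv2.cvtColor(T['color'],cv2.COLOR_RGB2HSV)[183:225,298:342]
    m=((h[...,1]<95)&(h[...,2]>150)).astype(np.uint8);c=max(cv2.findContours(m,0,1)[0],key=cv2.contourArea)
    print(k,cv2.minAreaRect(c))
    f=T['color'].astype(float);print(f[183:225,298:342].mean(),f[152:200,345:395].mean())
"
```

```text
0 ((21.788433074951172, 21.31029510498047), (32.37308120727539, 21.10634994506836), 34.2868766784668)
148.7849927849928 96.90513888888889
6 ((21.788433074951172, 21.31029510498047), (32.37308120727539, 21.10634994506836), 34.2868766784668)
152.3495670995671 99.25944444444444
15 ((21.788433074951172, 21.31029510498047), (32.37308120727539, 21.10634994506836), 34.2868766784668)
157.09018759018758 102.46958333333333
```

All three offcuts are in the scrap cart, pushed there with the fingertips only, and the job was handed in at about 19 s. Two went straight over the far edge. The left one was outside the width of the cart, so I first slid it about 120 mm to the right and then pushed it over.

**Offcuts:** the last top picture shows all three in the cart, one leaning partly on another. Two pictures 0.6 s apart showed nothing moving, and the gripper was clear of everything at z ≈ 0.18 m.

**Things to leave alone:**
- **Clamp pad:** its outline is identical in the first and last pictures.
- **Wedge:** it measured the same centre, to within 1 mm, and the same yaw, to within 1°.
- **Mug:** I checked it by eye only; it looks unmoved.

**Checks that disagreed:**
- **First-to-last image difference:** it came out at 6 to 8 grey levels over the pad, wedge and mug, against 2 for two pictures 0.6 s apart. Over the pad and mug the last picture is about 6 to 8 levels brighter overall, which I take to be lighting.
- **Fingertip height:** on the first push the fingertips drifted up to z = 39 mm, above the 30 mm offcut. I backed off, checked that it had moved cleanly, and corrected the height in small steps afterwards.
- **Left side of the worktop:** I measured its end at about y = 0.23, not the 0.21 given. This had no effect on the job.

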